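# Pry open the pinning base and hold the stone quadrant pressed on its dowels

### The job

Use the flat-bladed carver to lever up the dust cover of the aluminium pinning base, swing the cover right back past upright without touching it with the gripper, and lay the carver back down on the bench clear of the base. Then take the stone quadrant model from the turntable, align its two holes with the base's two dowels and seat it fully home, flat on the base. Finish while still gripping the model and holding it pressed down with a steady push of about 10 N; leave the other things on the bench where they are.

Things in the scene. Friction and masses are not known exactly. Their poses are not given: they have to be found in the camera images.
- base: Pinning base, fixed: aluminium plate 104 (x) x 64 (y) x 24 mm high, on a thin rubber mat. Origin: centre of its underside, on the bench; z up; -x side roughly faces the robot, hinge along the far (+x) edge. On its top face, hidden while the cover is shut, stand two steel dowels 14 mm tall with tapered tops: 11 mm diameter at x = -28 mm, 7 mm diameter at x = +28 mm, both at y = 0.
- cover (a joint): Angle of the grey plastic dust cover on the base, rad: 0 shut, 1.57 upright, stop at 2.3 (leaning back beyond the far edge). Cover: 106 mm from hinge to front edge, 60 mm wide, 60 g, 3 mm plate with skirts hanging down at the sides and front. Friction hinge, 0.05 N m (under 1 N of lift at the front edge): the cover stays at whatever angle it is left.
- hinge (a point): Middle of the cover's hinge axis, which runs along the base's y: x = +54 mm, z = 40 mm in the base's frame; axes as the base. The cover plate's underside passes 2 mm above it when shut (42 mm above the bench).
- gap (a point): Middle of the 8 mm high slot between the base's top face (24 mm above the bench) and the lower edge of the cover's 3 mm thick front skirt (32 mm): x = -52 mm, y = 0, z = 28 mm in the base's frame, axes as the base. Fixed to the base, does not move with the cover. The first dowel begins 18 mm further in (+x).
- carver: Flat-bladed carver, loose, lying on the bench: tan bone handle 110 (x) x 16 (y) x 18 mm (z), brass ferrule, then a flat steel blade 14 mm wide, 2 mm thick, parallel to the bench, ending 126 mm from the handle's middle. Origin: under the handle's middle, on its underside; x toward the blade tip, z up. About 60 g.
- carver_grip (a point): On the carver's handle near its balance point, 20 mm from the handle's middle toward the blade, at mid height (9 mm above the underside). Axes as the carver.
- carver_tip (a point): Middle of the end of the carver's blade, 106 mm ahead (+x) of carver_grip, at the same height.
- model: Yellow stone quadrant model, loose, on the turntable: block 84 (x, long axis) x 40 (y) x 24 mm (z), four teeth on top between the holes (34 mm in all), about 140 g; grip across the 40 mm. Origin: centre of its underside, z up. Through holes: 13 mm at x = -28 mm (wide teeth's end), 9 mm at x = +28 mm. Seated: origin 24 mm above the base's, x along the base's x; end for end it does not fit.
- turntable: Round grey aluminium turntable, 140 mm diameter, standing on the bench (it does not turn in this job); origin at the centre of its underside, top face 25 mm up. It may stand on the left or the right of the base, with the carver on the other side.
- spoon_carver: Bystander: the other bone-handled carver, handle 110 x 16 x 18 mm, with a small steel ball instead of a blade; origin under the middle of its handle, x toward the ball.
- jar: Bystander: round frosted glass jar with chrome pins, 60 mm diameter, 50 mm high (pins to 55 mm); origin at the centre of its underside.
- wax_pot: Bystander: pewter wax pot, 84 mm diameter, 52 mm high, with a stub handle; origin at the centre of its underside.
- arch: Bystander: horseshoe-shaped yellow stone arch, about 64 mm across, 26 mm high; origin at the centre of its underside.

How it is judged:
By the outcome, as a careful person would: the job done as asked, in the order asked, and still so for the second after the job is handed in, while the arm keeps its last pose, push and grip.
It also fails if it takes over 67 s, if anything falls off the work surface, if the arm or the gripper's body presses on something with over 40 N, if the wrist force passes 120 N, or if a joint passes its speed limit or range.

### The arm

A 6-joint arm with a two-finger parallel gripper is mounted at the origin on the work surface. World frame = base frame: x ahead of the robot, y to its left, z up, the work surface at z = 0. Lengths are in m, angles in rad, forces in N, time in s.
With the tool pointing down it reaches from about 0.375 to 0.9 m from the base axis. Payload 3.1 kg.
Tool frame: the origin (TCP) lies on the centre line of the jaws, within the pads' length; the fingertips stand 22 mm ahead of it and the grasp point (between the pads) lies 3 mm ahead of it; z points along the fingers, y is the line along which they close (so a half turn about z gives the same grasp; the last joint's range is limited). The gripper opens to 85 mm and grips with 20 to 120 N. Pads are 22 mm wide; open, the fingers measure 114 mm over their backs; the gripper's body (76 mm by 85 mm) begins 54 mm behind the grasp point. The pads swing forward as they close: fully open they stand 13 mm farther back than shut.
Start: joints at [0.996, 0.527, 1.433, -0, 1.181, -0.178], TCP at [0.242, 0.576, 0.253] pointing down, gripper open.
Joint ranges: [-3.08, 3.08], [-0.75, 2.2], [0.22, 2.44], [-1.43, 4.57], [0, 2.65], [-2.85, 2.85]. Speed limits (rad/s): [2.79, 2.79, 3.14, 3.14, 3.14, 3.14].

### API

Orientations are given as a unit quaternion [x, y, z, w].
In Python, from station import manip gives the robot as it stands.
- The arm moves only by the tool creep_tool, called after "Call:" by a JSON object that holds its "method" and its "body". Schema: {"type":"object","properties":{"segments":{"type":"array","items":{"type":"array","prefixItems":[{"type":"array","items":{"type":"number"},"minItems":3,"maxItems":3},{"type":"number"},{"type":"number"}],"minItems":3,"maxItems":3},"minItems":1,"maxItems":20},"squeeze":{"type":"number"},"only":{"type":"string"},"quiet":{"type":"boolean"},"lines":{"type":"string"}},"required":["segments"],"additionalProperties":false}. segments is a list of rows, 1 to 20 of them, each written [[dx, dy, dz], turn, opening]: dx, dy, dz in units of 100 mm, then a turn about the tool's z in units of 0.05 rad, then the opening from 0.0 (shut) to 1.0 (fully open); each row is the pose to reach, as a shift and turn from the pose commanded when the call began, along the tool's axes at that moment; what a row does not reach only later rows make up. A row lasts 1/10 s, in which the tool goes at most 0.05 m and 0.15 rad, less where a joint would pass 70% of its speed; a pose out of reach is approached as far as the arm can. The fingers move at their own pace and stop on an object; squeeze is the grip in N (left out, the last holds). Time passes only in rows, so rows that do not move let the fingers close. The tool returns the time, the measured TCP pose, the force, the opening and the grip force at its end. only (a regular expression) keeps the lines of the reply that match it, lines (a string "A,B") keeps lines A to B, and quiet returns only ok. Input that does not fit is refused with a message, and nothing moves.
- manip.sense(): the state, without advancing time (a new reading comes with each control period).
- manip.snapshot(name): name is "scene" or "top" or "wrist"; returns a dict with "pixels" (400x640x3 uint8, red, green, blue), "range_z" (400x640 float32, m along the optical axis (not along the pixel's ray), 0 where there is no reading), "fov_y" (degrees; the focal length in pixels is half the picture's height over the tangent of half this angle, whatever the lens; pixels are square), "cx", "cy" (the principal point, pixels), "R" (3x3) and "t" (3): a world point X has camera coordinates R X + t; the wrist camera has in their place "hand_eye" (4x4, takes a point from camera to tool coordinates, whose origin is the TCP and whose axes are the flange's). Camera axes: x right, y down, z forward; pixel columns grow to the right and rows downward; lengths in m; the calibration is good to about 2 mm. A picture is of the moment at which its call begins: read the wrist's pose just before it.
- manip.sign_off(): hands the job in; it is judged then, once.
The state is a dict: "t": time; "q": joint angles; "qd": joint speeds; "tau": joint torques, N m; "tcp_pos": TCP position; "tool_rot": TCP orientation; "force": force on the tool from outside, world axes, zero at the start; "ft_torque": the same for the moment, N m; "finger_gap": opening from 0.0 (shut) to 1.0 (fully open); "gripper_force": force on a finger pad.
Only numpy, scipy, OpenCV 4.12 (cv2) and the standard library are available. Lean on these libraries where they do the work, as an engineer would, in place of code of your own. Each camera call takes 0.05 s, during which the arm holds its last target. There are 200 camera calls.

## Working session

There is one attempt and no reset: what is moved stays moved. The work goes in short steps, Python scripts to look and compute and a tool call to move; the robot and the scene stay as the last step left them, time stands still between calls to the robot, and variables do not carry over. Pictures are saved under pics/ and viewed, at most 14 in all, crops included, and the job is handed in when it is done.

```bash
ls; mkdir -p pics
```

Run:
```python
from station import manip
import cv2,numpy as np
s=manip.sense();print({k:np.round(v,3) for k,v in s.items()})
for n in("top","scene"):
    d=manip.snapshot(n);np.savez(f"{n}0.npz",**d)
    cv2.imwrite(f"pics/{n}0.png",d["pixels"][:,:,::-1]);print(n,d["fov_y"],d["cx"],d["cy"],d["R"],d["t"])
```

```text
pics
station.py
{'t': np.float64(0.0), 'q': array([ 0.995,  0.529,  1.434,  0.   ,  1.181, -0.179]), 'qd': array([ 0.001, -0.001,  0.002, -0.   , -0.001, -0.   ]), 'tau': array([-0.0000e+00, -4.4235e+01, -1.7802e+01, -0.0000e+00,  8.0000e-03,
        0.0000e+00]), 'tcp_pos': array([0.241, 0.576, 0.252]), 'tool_rot': array([ 0.197,  0.98 , -0.001, -0.   ]), 'force': array([ 0.108,  0.003, -0.352]), 'ft_torque': array([ 0.029,  0.023, -0.023]), 'gripper_force': np.float64(0.0), 'finger_gap': np.float64(1.001)}
top 44.46180064354398 319.72115622501906 199.18825885331788 [[-0.02934661 -0.99951978  0.00994894]
 [-0.9966909   0.02850584 -0.07612277]
 [ 0.07580261 -0.01214997 -0.99704882]] [-0.04869038  0.59807355  1.34315816]
scene 53.52445971305345 320.2339190660803 204.61702721890197 [[-0.03296788  0.99944877 -0.00390871]
 [ 0.77155748  0.02296433 -0.63574499]
 [-0.63530479 -0.02397496 -0.77188926]] [ 0.05538037 -0.42052234  1.39840677]
```
View pics/top0.png

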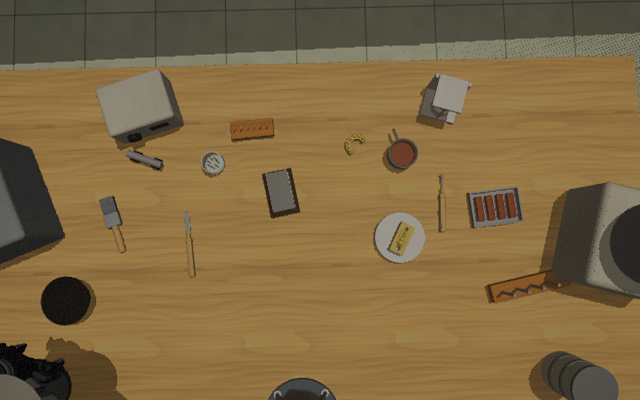

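View pics/scene0.png

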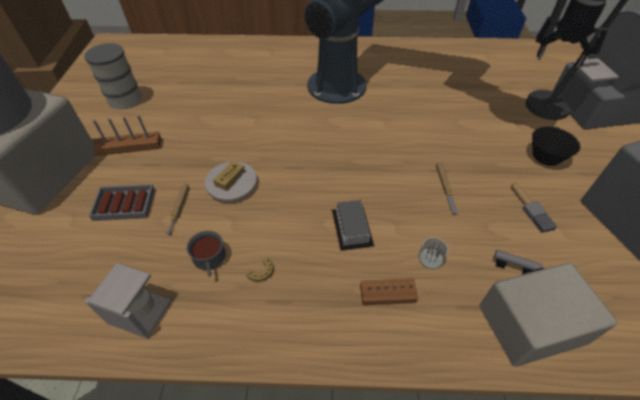

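The top view shows the base with its cover at about (281,192). The carver handle runs from (191,276) to (189,236), with its blade tip near (187,213). The turntable is at (400,238), with the model on it tilted; the jar is at (213,163) and the spoon carver at (443,205).

Create h.py:
```python
from station import manip
import numpy as np, cv2
from scipy.spatial.transform import Rotation as Ro
def cam(d,s=None):
    f=200/np.tan(np.radians(d["fov_y"])/2)
    if "hand_eye" in d:
        T=np.array(d["hand_eye"]);Rt=Ro.from_quat(s["tool_rot"]).as_matrix()
        C=Rt@T[:3,:3];o=Rt@T[:3,3]+s["tcp_pos"]
    else:
        C=np.array(d["R"]).T;o=-C@np.array(d["t"])
    return f,C,o
def rays(d,uv,s=None):
    f,C,o=cam(d,s);uv=np.atleast_2d(uv).astype(float)
    r=np.c_[(uv[:,0]-d["cx"])/f,(uv[:,1]-d["cy"])/f,np.ones(len(uv))]@C.T
    return o,r
def plane(d,uv,z,s=None):
    o,r=rays(d,uv,s);return o+r*((z-o[2])/r[:,2])[:,None]
def cloud(d,s=None):
    v,u=np.mgrid[0:400,0:640];o,r=rays(d,np.c_[u.ravel(),v.ravel()],s)
    Z=np.array(d["range_z"]).ravel();P=o+r*Z[:,None];P[Z==0]=np.nan
    return P.reshape(400,640,3)
def wrist(name):
    s=manip.sense();d=manip.snapshot("wrist");np.savez(name+".npz",**d,**{"s_"+k:v for k,v in s.items()})
    cv2.imwrite(f"pics/{name}.png",np.array(d["pixels"])[:,:,::-1]);return d,s
def load(name):
    z=np.load(name+".npz");d={k:z[k] for k in z if not k.startswith("s_")};return d,{k[2:]:z[k] for k in z if k.startswith("s_")}
def go(p,xang,flip=True,s=None):
    """delta to TCP p with tool x axis along world angle xang (deg), or its half turn if nearer"""
    s=s or manip.sense();R=Ro.from_quat(s["tool_rot"]).as_matrix()
    a=np.degrees(np.arctan2(R[1,0],R[0,0]));t=-(xang-a)
    t=(t+90)%180-90 if flip else (t+180)%360-180
    print("delta",np.round(R.T@(np.array(p)-s["tcp_pos"]),4),"turn",round(np.radians(t),3),"q6",round(s["q"][5],2),"xang",round(a,1),"t",s["t"])
def rect(P):
    (c,(w,h),a)=cv2.minAreaRect((P[:,:2]*1000).astype(np.float32))
    if w<h:w,h,a=h,w,a+90
    return np.round(c,1),round(w,1),round(h,1),round(a%180,1)
```

Run:
```python
from h import *
d,_=load("top0");P=cloud(d);px=d["pixels"].astype(int)
hsv=cv2.cvtColor(d["pixels"],cv2.COLOR_RGB2HSV)
def box(u0,v0,u1,v1,zl,zh):
    Q=P[v0:v1,u0:u1].reshape(-1,3);return Q[(Q[:,2]>zl)&(Q[:,2]<zh)]
for n,b in dict(cover=(255,160,305,225,.036,.06),handle=(175,232,205,285,.009,.03),carver=(175,205,205,285,.0045,.03),turnt=(365,205,435,270,.018,.032),model=(375,210,425,265,.04,.08),jar=(195,145,230,180,.03,.08)).items():
    Q=box(*b);print(n,len(Q),rect(Q) if len(Q)>3 else "", np.round(np.median(Q,0),4))
s=manip.sense();w=manip.snapshot("wrist");print(w["hand_eye"],w["fov_y"],w["cx"],w["cy"])
```

```text
cover 862 (array([621.7,  45.2]), 109.6, 60.1, 10.3) [0.6206 0.0451 0.0445]
handle 262 (array([454.1, 300.3]), 125.1, 18.3, 4.3) [0.4496 0.2995 0.0163]
carver 461 (array([481.3, 302.1]), 221.0, 81.9, 179.1) [0.4744 0.3018 0.0126]
turnt 1490 (array([ 483.6, -284.5]), 137.6, 136.1, 88.9) [ 0.4855 -0.2765  0.0243]
model 447 (array([ 481.2, -285.9]), 83.9, 41.4, 153.2) [ 0.4818 -0.2855  0.0489]
jar 161 (array([705.6, 229.2]), 58.8, 58.1, 14.6) [0.7079 0.2323 0.0462]
[[ 6.34343546e-04 -9.51410177e-01 -3.07925759e-01  7.94246553e-02]
 [ 9.99998295e-01  6.95844832e-05  1.84505213e-03  2.76689040e-04]
 [-1.73397452e-03 -3.07926405e-01  9.51408599e-01 -1.19664285e-01]
 [ 0.00000000e+00  0.00000000e+00  0.00000000e+00  1.00000000e+00]] 64.21953550762244 320.96429633854586 196.11938161437303
```

```bash
python3 -c "
from h import *
go([.48,.302,.2],184)"
```

```text
delta [-0.3261 -0.1603  0.0527] turn -0.467 q6 -0.18 xang 157.3 t 0.15
```

The manual's scale: shifts go in units of 100 mm and turns go in units of 0.05 rad. Converting my numbers, -0.326 m is -3.26, -0.2 m is -2, -0.467 rad is -9.34.

Call:
{"method": "creep_tool", "body": {"segments": [[[-1, -0.5, 0.2], -3, 1], [[-2, -1, 0.4], -6, 1], [[-3.26, -1.6, 0.53], -9.34, 1], [[-3.26, -1.6, 0.53], -9.34, 1], [[-3.26, -1.6, 0.53], -9.34, 1], [[-3.26, -1.6, 0.53], -9.34, 1], [[-3.26, -1.6, 0.53], -9.34, 1], [[-3.26, -1.6, 0.53], -9.34, 1], [[-3.26, -1.6, 0.53], -9.34, 1], [[-3.26, -1.6, 0.53], -9.34, 1]]}}

```text
t: 1.15
tcp_pos: [0.4802, 0.3025, 0.1999]
tool_rot: [-0.034, 0.999, 0.0, -0.001]
force: [-0.1, 0.0, -0.5]
finger_gap: 1.0
gripper_force: 0.0
```

```bash
python3 -c "
from h import *
d,s=wrist('w1');print(s['tcp_pos'],s['qd'])"
```

```text
[0.48021597 0.30245529 0.19992744] [ 0.03728192 -0.01094678  0.00840886 -0.00049834  0.00254179 -0.00181803]
```

View pics/w1.png

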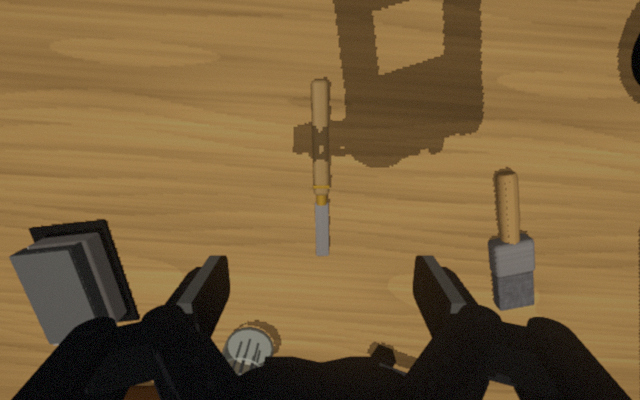

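The wrist view shows the carver upright in the picture: handle end at (320,78), ferrule at (321,190) and blade tip at (322,255). The base is at the left, around (75,285).

Run:
```python
from h import *
d,s=load('w1');p=d["pixels"];P=cloud(d,s)
# carver: above bench
Z=P[:,:,2];m=(Z>.0055)&(Z<.03);m[:, :290]=0;m[:,350:]=0;m[:70]=0;m[262:]=0
v,u=np.nonzero(m);print(v.min(),v.max(),len(v))
for a in range(80,256,12):
    uu=u[v==a]
    if len(uu): print(a,uu.min(),uu.max(),np.round(np.median(Z[a,uu]),4),p[a,321])
Q=P[m];hd=Q[Q[:,2]>.012]
H=P[(m)&(Z>.0125)]; print(rect(H), rect(Q))
c=H[:,:2].mean(0);_,_,V=np.linalg.svd(H[:,:2]-c);print("axis",c,np.degrees(np.arctan2(V[0,1],V[0,0])))
print("tip",plane(d,[[322,255.5]],.009,s))
```

```text
80 255 2676
80 313 324 0.0142 [113  88  53]
92 310 326 0.0172 [150 122  79]
104 311 327 0.0168 [151 123  78]
116 311 327 0.0169 [150 122  78]
128 311 327 0.017 [153 125  81]
140 312 327 0.0167 [93 74 45]
152 312 328 0.0168 [129 102  61]
164 312 328 0.0167 [152 123  80]
176 313 328 0.0172 [149 119  74]
188 313 328 0.0173 [149 116  54]
200 316 325 0.0132 [160 123  44]
212 315 327 0.0094 [127 122 116]
224 315 327 0.0097 [128 123 116]
236 315 327 0.009 [127 120 113]
248 316 327 0.0095 [123 116 111]
(array([449.9, 300.1]), 120.1, 16.0, 4.9) (array([479.5, 302.6]), 179.6, 16.0, 4.8)
axis [0.44337648 0.29955935] 5.047123675636245
tip [[0.56914789 0.31076107 0.009     ]]
```

```bash
python3 -c "
from h import *
go([.4635,.3016,.025],184.85)"
```

```text
delta [ 0.016  -0.0005  0.1751] turn -0.015 q6 -1.27 xang -176.0 t 1.2
```

To row units: 0.175 m is 1.75, 0.165 m is 1.65, -0.015 rad is -0.3.

Call:
{"method": "creep_tool", "body": {"segments": [[[0.1, -0.005, 0.5], -0.3, 0.5], [[0.16, -0.005, 1], -0.3, 0.5], [[0.16, -0.005, 1.4], -0.3, 0.5], [[0.16, -0.005, 1.65], -0.3, 0.5], [[0.16, -0.005, 1.75], -0.3, 0.5], [[0.16, -0.005, 1.75], -0.3, 0.5], [[0.16, -0.005, 1.75], -0.3, 0.5], [[0.16, -0.005, 1.75], -0.3, 0], [[0.16, -0.005, 1.75], -0.3, 0], [[0.16, -0.005, 1.75], -0.3, 0], [[0.16, -0.005, 1.75], -0.3, 0], [[0.16, -0.005, 1.75], -0.3, 0], [[0.16, -0.005, 1.75], -0.3, 0], [[0.16, -0.005, 1.75], -0.3, 0], [[0.16, -0.005, 1.75], -0.3, 0]], "squeeze": 90}}

```text
t: 2.7
tcp_pos: [0.4654, 0.3017, 0.0272]
tool_rot: [-0.043, 0.999, 0.001, 0.002]
force: [-0.0, 1.6, 6.3]
finger_gap: 0.157
gripper_force: 88.9
```

```bash
python3 -c "
from h import *
go([.410,.0066,.13],190.3)"
```

```text
delta [ 0.08   -0.2892 -0.1033] turn -0.095 q6 -1.28 xang -175.1 t 2.7
```

Call:
{"method": "creep_tool", "body": {"segments": [[[0, 0, -0.4], 0, 0], [[0, 0, -0.8], 0, 0], [[0.2, -0.5, -1.03], -0.4, 0], [[0.4, -1, -1.03], -0.8, 0], [[0.6, -1.5, -1.03], -1.2, 0], [[0.8, -2, -1.03], -1.6, 0], [[0.8, -2.5, -1.03], -1.9, 0], [[0.8, -2.89, -1.03], -1.9, 0], [[0.8, -2.89, -1.03], -1.9, 0], [[0.8, -2.89, -1.03], -1.9, 0], [[0.8, -2.89, -1.03], -1.9, 0]]}}

```text
t: 3.8
tcp_pos: [0.4091, 0.0071, 0.1287]
tool_rot: [-0.09, 0.996, 0.0, 0.0]
force: [-0.4, -0.3, -0.5]
finger_gap: 0.158
gripper_force: 88.3
```

```bash
python3 -c "
from h import *
d,s=wrist('w2');print(s['tcp_pos'],s['qd'],s['force'],s['finger_gap'])"
```

```text
[0.40906967 0.00705224 0.12870248] [ 0.03396113  0.00242538  0.00678975 -0.00273362 -0.00029601 -0.00114357] [-0.41899618 -0.25401535 -0.52126396] 0.15782883699347255
```

View pics/w2.png

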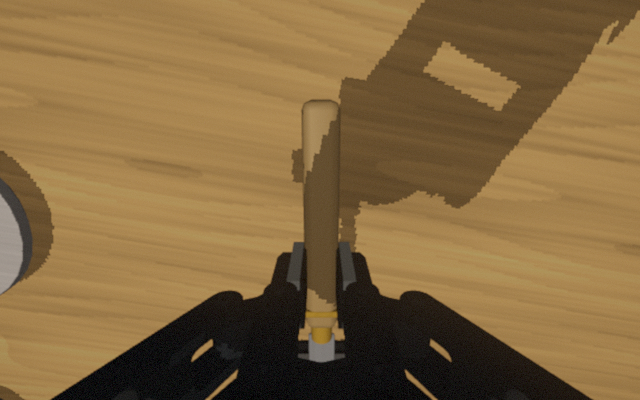

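The wrist view shows the carver gripped straight: handle end at (321,100), ferrule at (321,320). The gripper hides the base, so I'll use the fixed cameras for the relative pose.

Run:
```python
from h import *
d,s=load('w2');P=cloud(d,s);R=Ro.from_quat(s["tool_rot"]).as_matrix()
Q=(P-s["tcp_pos"])@R
for v in range(104,320,24): print(v,np.round(np.median(Q[v,312:330],0)*1000,1))
out=[]
for n,(u0,v0,u1,v1) in dict(top=(230,150,330,300),scene=(300,100,400,260)).items():
    d=manip.snapshot(n);np.savez(n+"2.npz",**d)
    out.append(cv2.resize(d["pixels"][v0:v0+150,u0:u1][:,:,::-1],(400,600),interpolation=cv2.INTER_CUBIC))
cv2.imwrite("pics/ts2.png",np.hstack(out))
```

```text
104 [74.9  0.5 10.8]
128 [65.7  0.5  9.9]
152 [56.1  0.5  9.9]
176 [46.   0.5  9.7]
200 [35.3  0.5 10.2]
224 [24.2  0.5  9.9]
248 [12.4  0.5 10.1]
272 [ 0.1  0.5 10. ]
296 [-12.9   0.5  10. ]
```

View pics/ts2.png

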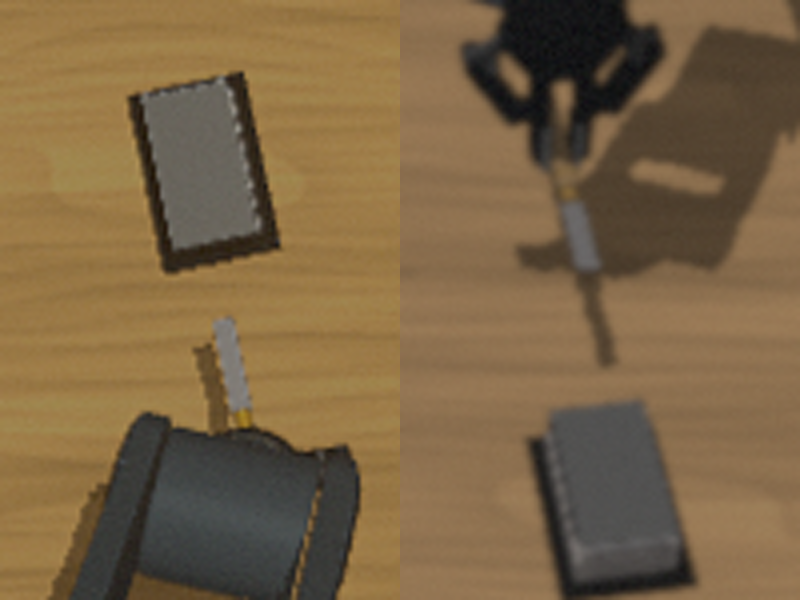

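The left (top) crop shows the cover upright and unoccluded at original pixels of about (268–296, 170–213), with the blade tip at about (286,230). The right (scene) crop shows the blade tip at about (346,167) and the cover front edge at about (349,200).

Run:
```python
from h import *
s=manip.sense();R=Ro.from_quat(s["tool_rot"]).as_matrix()
for n in ("top2","scene2"):
    d,_=load(n);P=cloud(d);Z=P[:,:,2]
    near=(abs(P[:,:,0]-.62)<.09)&(abs(P[:,:,1]-.045)<.08)
    m=near&(Z>.0405)&(Z<.051)&True
    m=cv2.morphologyEx(m.astype(np.uint8),cv2.MORPH_OPEN,np.ones((2,2)))>0
    cs,_=cv2.findContours(m.astype(np.uint8),cv2.RETR_EXTERNAL,cv2.CHAIN_APPROX_NONE)
    c=max(cs,key=cv2.contourArea);mm=np.zeros(m.shape,np.uint8);cv2.drawContours(mm,[c],-1,1,-1)
    zt=np.median(Z[mm>0]);print(n,"cover z",zt,mm.sum())
    v,u=np.nonzero(mm);Q=plane(d,np.c_[u,v],.045)
    print(" rect",rect(Q),"centroid",Q.mean(0)); 
    _,_,V=np.linalg.svd(Q[:,:2]-Q[:,:2].mean(0));print(" ang",np.degrees(np.arctan2(V[0,1],V[0,0]))%180)
    # mat
    # blade
    tb=(Z>.095)&(Z<.122)&(P[:,:,0]>.46)&(P[:,:,0]<.54)&(abs(P[:,:,1]-.02)<.04)
    v,u=np.nonzero(tb)
    if len(v):
        B=plane(d,np.c_[u,v],.1107);print(" blade",len(v),rect(B),"maxx",B[B[:,0].argmax()], "z",np.median(Z[tb]))
print("pred tip",s["tcp_pos"]+R@np.array([-.104,.0,.019]),"+y0.5",R@np.array([0,.0005,0]))
```

```text
top2 cover z nan 816
 rect (array([618.3,  42.3]), 108.4, 59.8, 10.5) centroid [0.61748583 0.04261924 0.045     ]
 ang 11.555343376533983
 blade 113 (array([486.7,  22.6]), 53.9, 13.8, 10.7) maxx [0.51223176 0.03279108 0.1107    ] z 0.11026036100114478
scene2 cover z nan 889
 rect (array([625.5,  48. ]), 110.9, 60.1, 10.6) centroid [0.62692188 0.04833463 0.045     ]
 ang 10.916992706107296
 blade 83 (array([486.5,  23.8]), 54.9, 13.7, 9.8) maxx [0.51437513 0.02357325 0.1107    ] z 0.11054886863825542
pred tip [0.51118485 0.02693638 0.10940741] +y0.5 [-9.09942101e-05  4.91650322e-04  1.20340919e-07]
```

To row units: 0.0815 m is 0.815, 0.06 m is 0.6.

Call:
{"method": "creep_tool", "body": {"segments": [[[-0.1, -0.02, 0.3], 0, 0], [[-0.2, -0.02, 0.6], 0, 0], [[-0.3, -0.02, 0.815], 0, 0], [[-0.38, -0.02, 0.815], 0, 0], [[-0.38, -0.02, 0.815], 0, 0], [[-0.38, -0.02, 0.815], 0, 0], [[-0.38, -0.02, 0.815], 0, 0]]}}

```text
t: 4.65
tcp_pos: [0.4469, 0.0117, 0.0479]
tool_rot: [-0.09, 0.996, -0.0, 0.0]
force: [0.0, -0.4, -0.2]
finger_gap: 0.157
gripper_force: 88.3
```

```bash
python3 - <<'E'
from h import *
s=manip.sense();R=Ro.from_quat(s["tool_rot"]).as_matrix();print("pred tip",s["tcp_pos"]+R@np.array([-.104,.0,.019]))
out=[]
for n,(u0,v0,u1,v1) in dict(top=(245,160,325,250),scene=(310,150,390,260)).items():
    d=manip.snapshot(n);np.savez(n+"3.npz",**d);P=cloud(d)
    Z=P[:,:,2]
    m=(Z>.0405)&(Z<.051)&(abs(P[:,:,0]-.62)<.09)&(abs(P[:,:,1]-.045)<.08);Q=P[m];print(n,"cover",np.median(Q,0),rect(Q))
    m=(Z>.022)&(Z<.036)&(P[:,:,0]>.49)&(P[:,:,0]<.6)&(abs(P[:,:,1]-.03)<.03);Q=P[m];print("blade",len(Q),rect(Q),np.median(Q,0)) if m.sum()>3 else 0
    out.append(cv2.resize(d["pixels"][v0:v0+90,u0:u1][:,:,::-1],(400,450),interpolation=cv2.INTER_CUBIC))
cv2.imwrite("pics/ts3.png",np.hstack(out))
E
```

```text
pred tip [0.54917502 0.03035965 0.02899136]
top cover [0.62080834 0.04541266 0.04492278] (array([621.5,  45.1]), 108.5, 60.0, 10.7)
blade 125 (array([546.3,  28.8]), 109.3, 38.2, 173.0) [0.52411609 0.02616556 0.03005754]
scene cover [0.62444747 0.04584855 0.04461129] (array([620.1,  45.8]), 112.3, 60.8, 10.5)
blade 108 (array([545.5,  23.9]), 109.8, 27.3, 173.0) [0.52514173 0.02575456 0.03007259]
```

View pics/ts3.png

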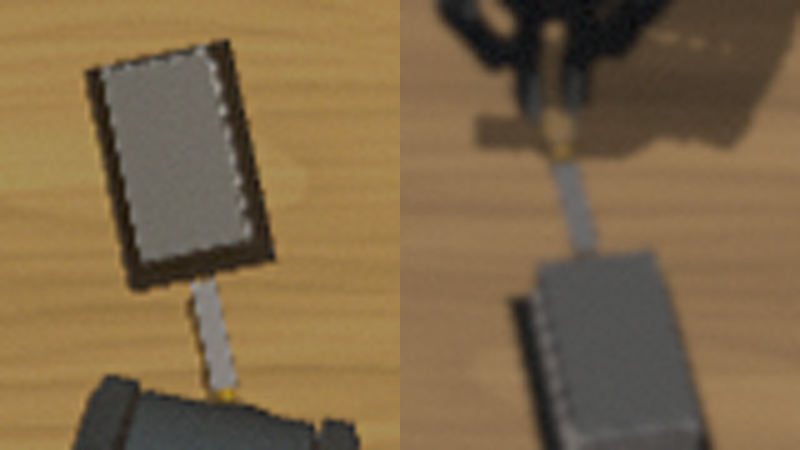

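The crops show the blade in front of the cover's front edge, aligned and centred slightly to the left; the tip is about 20 mm short of the slot.

To row units: 0.0015 m is 0.015, -0.032 m is -0.32.

Call:
{"method": "creep_tool", "body": {"segments": [[[-0.08, 0.015, 0.01], 0, 0], [[-0.16, 0.015, 0.01], 0, 0], [[-0.24, 0.015, 0.01], 0, 0], [[-0.32, 0.015, 0.01], 0, 0], [[-0.32, 0.015, 0.01], 0, 0], [[-0.32, 0.015, 0.01], 0, 0], [[-0.32, 0.015, 0.01], 0, 0]]}}

```text
t: 5.45
tcp_pos: [0.4776, 0.0187, 0.0457]
tool_rot: [-0.09, 0.996, 0.0, -0.001]
force: [-0.6, -0.2, 0.3]
finger_gap: 0.157
gripper_force: 88.3
```

To row units: -0.0745 m is -0.745, -0.057 m is -0.57.

Call:
{"method": "creep_tool", "body": {"segments": [[[0, 0, -0.1], 0, 0], [[-0.03, 0, -0.2], 0, 0], [[-0.07, 0, -0.36], 0, 0], [[-0.12, 0, -0.46], 0, 0], [[-0.18, 0, -0.57], 0, 0], [[-0.25, 0, -0.66], 0, 0], [[-0.335, 0, -0.745], 0, 0], [[-0.335, 0, -0.745], 0, 0], [[-0.335, 0, -0.745], 0, 0]]}}

```text
t: 6.35
tcp_pos: [0.5113, 0.0245, 0.121]
tool_rot: [-0.09, 0.996, -0.0, 0.001]
force: [-0.2, -0.3, -0.2]
finger_gap: 0.157
gripper_force: 88.3
```

Run:
```python
from h import *
out=[]
for n,(u0,v0) in dict(top=(230,150),scene=(290,120)).items():
    d=manip.snapshot(n);out.append(cv2.resize(d["pixels"][v0:v0+120,u0:u0+100][:,:,::-1],(400,480),interpolation=cv2.INTER_CUBIC))
cv2.imwrite("pics/ts4.png",np.hstack(out))
```

```text
(no output)
```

View pics/ts4.png

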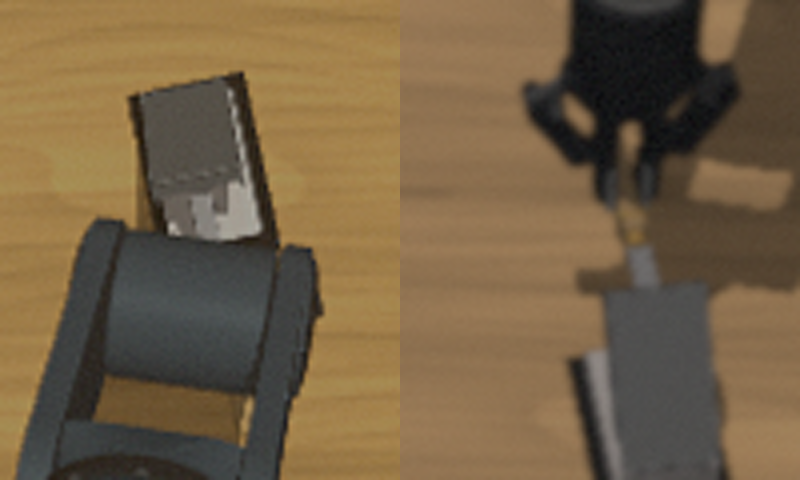

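The cover is raised to about 45°, resting on the blade: the plate edge is at (275,197) in top and the base surface shows below it. I'll keep following the arc.

Call:
{"method": "creep_tool", "body": {"segments": [[[-0.1, 0, -0.06], 0, 0], [[-0.19, 0, -0.12], 0, 0], [[-0.3, 0, -0.17], 0, 0], [[-0.395, 0, -0.205], 0, 0], [[-0.5, 0, -0.225], 0, 0], [[-0.615, 0, -0.235], 0, 0], [[-0.725, 0, -0.225], 0, 0], [[-0.835, 0, -0.205], 0, 0], [[-0.9, 0, -0.18], 0, 0], [[-0.97, 0, -0.145], 0, 0], [[-1.07, 0, -0.09], 0, 0], [[-1.07, 0, -0.09], 0, 0], [[-1.07, 0, -0.09], 0, 0]]}}

```text
t: 7.75
tcp_pos: [0.6164, 0.0438, 0.1288]
tool_rot: [-0.09, 0.996, 0.0, -0.0]
force: [0.2, 0.6, -0.6]
finger_gap: 0.157
gripper_force: 88.3
```

Run:
```python
from h import *
d=manip.snapshot("scene");P=cloud(d);np.savez("scene5.npz",**d)
out=[cv2.resize(d["pixels"][130:250,290:390][:,:,::-1],(400,480),interpolation=cv2.INTER_CUBIC)]
o=np.array([.620,.0452]);a=np.radians(10.6);e=np.array([np.cos(a),np.sin(a)])
xb=(P[:,:,:2]-o)@e;yb=(P[:,:,:2]-o)@np.array([-e[1],e[0]])
m=(xb>.05)&(xb<.16)&(abs(yb)<.025)&(P[:,:,2]>.03);X=np.c_[xb[m],P[:,:,2][m]]
h=X[:,1];
for lo in np.arange(.03,.15,.015):
    k=(h>lo)&(h<lo+.015)
    if k.sum():print(round(lo,3),k.sum(),np.round(np.median(X[k],0),4))
cv2.imwrite("pics/ts5.png",out[0])
```

```text
0.03 1 [0.0554 0.031 ]
0.105 102 [0.0721 0.1109]
0.12 144 [0.1122 0.1269]
```

To row units: 0.13 m is 1.3, 0.02 m is 0.2.

Call:
{"method": "creep_tool", "body": {"segments": [[[0.2, 0, 0], 0, 0], [[0.5, 0, 0], 0, 0], [[0.9, 0, 0], 0, 0], [[1.3, 0, 0], 0, 0], [[1.3, 0, 0], 0, 0], [[1.3, 0, 0], 0, 0]]}}

```text
t: 8.4
tcp_pos: [0.4881, 0.0202, 0.1298]
tool_rot: [-0.09, 0.996, -0.0, 0.0]
force: [1.1, -0.3, -0.3]
finger_gap: 0.162
gripper_force: 88.3
```

```bash
python3 -c "
from h import *
go([.4654,.3017,.0275],184.9)"
```

```text
delta [-0.0279  0.281   0.1023] turn 0.094 q6 -1.94 xang -169.7 t 8.4
```

View pics/ts5.png

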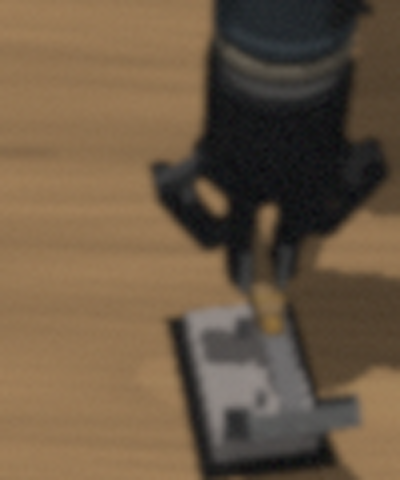

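The cover now leans back past upright, seen nearly edge-on at crop (300,425), with the base top bare. Next I'll put the carver back where it was.

To row units: 0.281 m is 2.81, 0.25 m is 2.5, 0.094 rad is 1.88.

Call:
{"method": "creep_tool", "body": {"segments": [[[-0.05, 0.5, 0], 0.4, 0], [[-0.1, 1, 0], 0.8, 0], [[-0.15, 1.5, 0], 1.2, 0], [[-0.2, 2, 0], 1.6, 0], [[-0.28, 2.5, 0], 1.88, 0], [[-0.28, 2.81, 0.3], 1.88, 0], [[-0.28, 2.81, 0.6], 1.88, 0], [[-0.28, 2.81, 0.8], 1.88, 0], [[-0.28, 2.81, 0.9], 1.88, 0], [[-0.28, 2.81, 0.96], 1.88, 0], [[-0.28, 2.81, 1], 1.88, 0], [[-0.28, 2.81, 1.02], 1.88, 0], [[-0.28, 2.81, 1.02], 1.88, 0]]}}

```text
t: 9.7
tcp_pos: [0.4664, 0.3018, 0.0279]
tool_rot: [-0.043, 0.999, 0.0, 0.001]
force: [1.0, 0.7, -0.7]
finger_gap: 0.154
gripper_force: 88.4
```

To row units: -0.17 m is -1.7, -0.14 m is -1.4.

Call:
{"method": "creep_tool", "body": {"segments": [[[0, 0, 0.01], 0, 0], [[0, 0, 0.01], 0, 0], [[0, 0, 0.01], 0, 0.4], [[0, 0, 0.01], 0, 0.4], [[0, 0, 0.01], 0, 0.4], [[0, 0, 0.01], 0, 0.4], [[0, 0, -0.4], 0, 0.5], [[0, 0, -0.9], 0, 0.6], [[0, 0, -1.4], 0, 0.7], [[0, 0, -1.7], 0, 1], [[0, 0, -1.7], 0, 1]]}}

```text
t: 10.8
tcp_pos: [0.4685, 0.3031, 0.2022]
tool_rot: [-0.043, 0.999, 0.002, 0.005]
force: [0.3, 0.9, 1.0]
finger_gap: 0.994
gripper_force: 0.0
```

```bash
python3 -c "
from h import *
go([.6,.042,.20],190.6)"
```

```text
delta [-0.1084 -0.2715  0.0025] turn -0.099 q6 -1.28 xang -175.0 t 10.8
```

Call:
{"method": "creep_tool", "body": {"segments": [[[-0.1, -0.5, 0], -0.4, 1], [[-0.3, -1, 0], -0.8, 1], [[-0.6, -1.5, 0], -1.2, 1], [[-0.8, -2, 0], -1.6, 1], [[-1.08, -2.5, 0], -1.98, 1], [[-1.08, -2.71, 0], -1.98, 1], [[-1.08, -2.71, 0], -1.98, 1], [[-1.08, -2.71, 0], -1.98, 1], [[-1.08, -2.71, 0], -1.98, 1]]}}

```text
t: 11.7
tcp_pos: [0.5953, 0.0422, 0.1962]
tool_rot: [-0.093, 0.996, 0.001, -0.001]
force: [-0.1, 0.4, -0.2]
finger_gap: 1.002
gripper_force: 0.0
```

```bash
python3 -c "
from h import *
d,s=wrist('w6');print(s['tcp_pos'],s['qd'])
go([.475,-.282,.2],153.2)
d=manip.snapshot('top');np.savez('top6.npz',**d);P=cloud(d);m=(P[:,:,2]>.009)&(P[:,:,2]<.03)&(P[:,:,0]<.6)&(P[:,:,0]>.35)&(abs(P[:,:,1]-.3)<.06);print('carver',rect(P[m]))
"
```

```text
[0.59528454 0.04217344 0.19618574] [ 0.01913172 -0.01096599 -0.00058275 -0.00157726 -0.00330584 -0.00018255]
delta [ 0.1786 -0.2966 -0.0034] turn 0.654 q6 -1.87 xang -169.3 t 11.75
carver (array([482.5, 304. ]), 178.8, 17.9, 5.3)
```

View pics/w6.png

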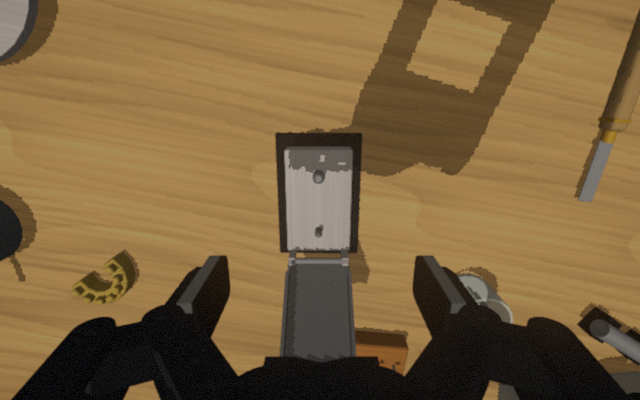

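The wrist view shows the open cover lying back, hinge at v≈258. The base top spans (284–352, 147–250), the large dowel is at about (318,176) and the small one at about (318,231). The carver lies clear at upper right.

To row units: -0.296 m is -2.96, -0.25 m is -2.5, 0.654 rad is 13.08.

Call:
{"method": "creep_tool", "body": {"segments": [[[0.4, -0.5, -0.03], 2, 1], [[0.7, -1, -0.03], 4, 1], [[1, -1.5, -0.03], 6, 1], [[1.4, -2, -0.03], 8, 1], [[1.78, -2.5, -0.03], 10, 1], [[1.78, -2.96, -0.03], 12, 1], [[1.78, -2.96, -0.03], 13.08, 1], [[1.78, -2.96, -0.03], 13.08, 1], [[1.78, -2.96, -0.03], 13.08, 1], [[1.78, -2.96, -0.03], 13.08, 1], [[1.78, -2.96, -0.03], 13.08, 1]]}}

```text
t: 12.9
tcp_pos: [0.4765, -0.2803, 0.2003]
tool_rot: [0.231, 0.973, 0.0, -0.0]
force: [-0.5, 0.4, -0.3]
finger_gap: 1.002
gripper_force: 0.0
```

```bash
python3 -c "
from h import *
d,s=wrist('w7');print(s['tcp_pos'],s['qd'])
e,_=load('w6')
a=cv2.resize(d['pixels'][60:260,230:410],(540,600),interpolation=cv2.INTER_CUBIC)
b=cv2.resize(e['pixels'][135:265,275:362],(258,390),interpolation=cv2.INTER_CUBIC);b=cv2.copyMakeBorder(b,0,210,0,0,0)
cv2.imwrite('pics/w7c.png',np.hstack([a,b])[:,:,::-1])
"
```

```text
[ 0.47647045 -0.28033453  0.20025267] [-0.00108489  0.0008978  -0.00523949 -0.0023879  -0.00128453  0.00049465]
```

View pics/w7c.png

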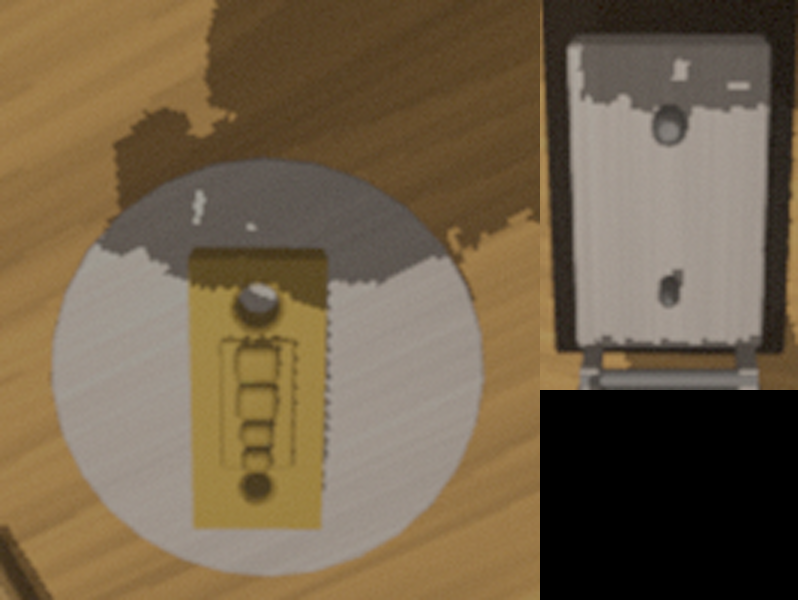

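The left crop shows the model on the turntable, with its big hole at image (316,161) and its small hole at (316,222). The right crop shows the dowels the same way round (big at the top), so the grasp can keep this heading.

Run:
```python
from h import *
d,s=load('w7');p=d["pixels"];hsv=cv2.cvtColor(p,cv2.COLOR_RGB2HSV);P=cloud(d,s);R=Ro.from_quat(s["tool_rot"]).as_matrix()
def T(X): return np.round(((X-s["tcp_pos"])@R)*1000,2)
y=((hsv[:,:,0]>18)&(hsv[:,:,0]<35)&(hsv[:,:,1]>130)&(P[:,:,2]>.03)).astype(np.uint8)
y[:135]=0;y[245:]=0;y[:,:285]=0;y[:,345:]=0
c=max(cv2.findContours(y,cv2.RETR_EXTERNAL,cv2.CHAIN_APPROX_NONE)[0],key=cv2.contourArea)
top=(y>0)&(abs(P[:,:,2]-.049)<.004);v,u=np.nonzero(top)
print("zmed",np.median(P[:,:,2][top]));Q=plane(d,np.c_[u,v],.049,s);print("model rect world",rect(Q),"tool",T(np.r_[np.array(rect(Q)[0])/1000,.049][None]))
for n,(u0,v0,u1,v1) in dict(big=(303,152,330,172),small=(306,214,326,230)).items():
    g=hsv[v0:v1,u0:u1];m=((g[:,:,1]<110)|(g[:,:,2]<85)).astype(np.uint8)
    cs=cv2.findContours(m,cv2.RETR_EXTERNAL,cv2.CHAIN_APPROX_NONE)[0];k=max(cs,key=cv2.contourArea)
    x,yy,w,h=cv2.boundingRect(k);cen=np.array([x+u0+(w-1)/2,yy+v0+(h-1)/2])
    W=plane(d,cen[None],.049,s);print(n,cv2.contourArea(k),(x+u0,yy+v0,w,h),cen,"world",W,"tool",T(W))
d,s=load('w6');P=cloud(d,s);R=Ro.from_quat(s["tool_rot"]).as_matrix();Z=P[:,:,2]
pl=(abs(Z-.024)<.004);pl[:140]=0;pl[256:]=0;pl[:,:278]=0;pl[:,358:]=0
v,u=np.nonzero(pl);Q=plane(d,np.c_[u,v],.024,s);print("plate z",np.median(Z[pl]),rect(Q))
for n,(u0,v0,u1,v1) in dict(big=(305,163,332,190),small=(308,218,328,243)).items():
    z=Z[v0:v1,u0:u1];print(n);print(np.round(z[::2,::2]*1000).astype(int)) if n=="big" else 0
    for zl in (.031,.0345,.0365):
        m=z>zl;vv,uu=np.nonzero(m)
        if len(vv):
            C=P[v0:v1,u0:u1][m];print(zl,len(vv),"px",(uu.min()+u0,uu.max()+u0,vv.min()+v0,vv.max()+v0),"world mid",np.round((C.min(0)+C.max(0))/2,4),"mean",np.round(C.mean(0),4))
```

```text
zmed 0.04833702947546381
model rect world (array([ 478.8, -286. ]), 82.9, 38.6, 153.1) tool [[ -4.78  -4.09 151.25]]
big 146.0 (308, 154, 15, 15) [315. 161.] world [[ 0.4532783  -0.27351724  0.049     ]] tool [[ 23.63  -4.4  151.27]]
small 39.5 (312, 218, 8, 8) [315.5 221.5] world [[ 0.50364117 -0.29864968  0.049     ]] tool [[-32.65  -4.23 151.22]]
plate z 0.023246479381726026 (array([619.2,  44.7]), 108.8, 63.4, 10.5)
big
[[23 23 24 22 24 24 22 24 23 24 24 23 25 23]
 [23 24 24 24 24 24 22 24 22 23 25 23 23 23]
 [23 24 23 22 24 23 24 23 24 23 23 24 24 22]
 [24 23 23 23 24 23 23 24 23 24 24 24 24 23]
 [24 24 23 24 23 27 29 29 25 22 22 23 22 23]
 [23 23 24 24 28 35 35 34 34 22 24 23 24 23]
 [24 21 22 22 35 36 36 36 36 30 23 23 23 23]
 [24 22 23 23 35 36 36 36 37 33 23 22 24 21]
 [22 24 23 23 36 37 36 37 37 34 24 24 23 23]
 [23 23 22 22 35 36 37 37 36 24 24 24 23 23]
 [24 25 24 23 24 34 36 36 23 23 23 23 23 24]
 [23 22 22 24 23 23 24 25 23 24 24 24 23 22]
 [23 22 22 23 23 23 24 23 24 23 24 24 22 23]
 [23 24 22 24 24 23 25 23 24 23 25 23 22 22]]
0.031 116 px (np.int64(312), np.int64(323), np.int64(172), np.int64(183)) world mid [0.59   0.0392 0.0351] mean [0.5894 0.0391 0.0358]
0.0345 96 px (np.int64(312), np.int64(323), np.int64(173), np.int64(183)) world mid [0.59   0.0391 0.0367] mean [0.5898 0.0391 0.0363]
0.0365 40 px (np.int64(314), np.int64(321), np.int64(174), np.int64(183)) world mid [0.5899 0.039  0.0377] mean [0.5897 0.0392 0.0372]
small
0.031 45 px (np.int64(314), np.int64(321), np.int64(230), np.int64(237)) world mid [0.6449 0.0493 0.0354] mean [0.6442 0.0494 0.0352]
0.0345 32 px (np.int64(315), np.int64(321), np.int64(231), np.int64(237)) world mid [0.6447 0.0497 0.0367] mean [0.6442 0.0494 0.0359]
0.0365 9 px (np.int64(316), np.int64(319), np.int64(234), np.int64(236)) world mid [0.6449 0.0493 0.0377] mean [0.6449 0.0492 0.0372]
```

The manual's scale: shifts go in units of 100 mm and turns go in units of 0.05 rad. Converting my numbers, 0.05 m is 0.5, 0.15 m is 1.5.

Call:
{"method": "creep_tool", "body": {"segments": [[[-0.046, -0.045, 0.5], 0, 1], [[-0.046, -0.045, 0.9], 0, 1], [[-0.046, -0.045, 1.2], 0, 1], [[-0.046, -0.045, 1.4], 0, 1], [[-0.046, -0.045, 1.5], 0, 1], [[-0.046, -0.045, 1.5], 0, 1], [[-0.046, -0.045, 1.5], 0, 1], [[-0.046, -0.045, 1.5], 0, 0.3], [[-0.046, -0.045, 1.5], 0, 0.3], [[-0.046, -0.045, 1.5], 0, 0.3], [[-0.046, -0.045, 1.5], 0, 0.3], [[-0.046, -0.045, 1.5], 0, 0.3], [[-0.046, -0.045, 1.5], 0, 0.3], [[-0.046, -0.045, 1.5], 0, 0.3]], "squeeze": 80}}

```text
t: 14.35
tcp_pos: [0.4789, -0.2891, 0.0516]
tool_rot: [0.232, 0.973, -0.0, 0.001]
force: [-0.0, 0.6, 6.2]
finger_gap: 0.446
gripper_force: 82.6
```

```bash
python3 -c "
from h import *
d,s=wrist('w8')"
```

```text
(no output)
```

To row units: -0.03 m is -0.3, -0.1 m is -1.

Call:
{"method": "creep_tool", "body": {"segments": [[[0, 0, -0.3], 0, 0.3], [[0, 0, -0.8], 0, 0.3], [[0, 0, -1], 0, 0.3], [[0, 0, -1], 0, 0.3], [[0, 0, -1], 0, 0.3]]}}

```text
t: 14.9
tcp_pos: [0.4779, -0.2884, 0.1502]
tool_rot: [0.232, 0.973, 0.0, -0.0]
force: [-0.0, 0.3, -1.3]
finger_gap: 0.445
gripper_force: 81.6
```

```bash
python3 -c "
from h import *
d,s=wrist('w9');print(s['tcp_pos'],s['force'])
cv2.imwrite('pics/w9c.png',cv2.resize(d['pixels'][150:400,220:420],(640,800))[:600,:,::-1])
go([.6174,.0442,.15],190.5,False)
"
```

```text
[ 0.47794616 -0.28835204  0.15024566] [-0.04504525  0.31874419 -1.33587545]
delta [ 0.0253  0.3595 -0.0004] turn -0.652 q6 -1.84 xang 153.1 t 14.95
```

View pics/w9c.png

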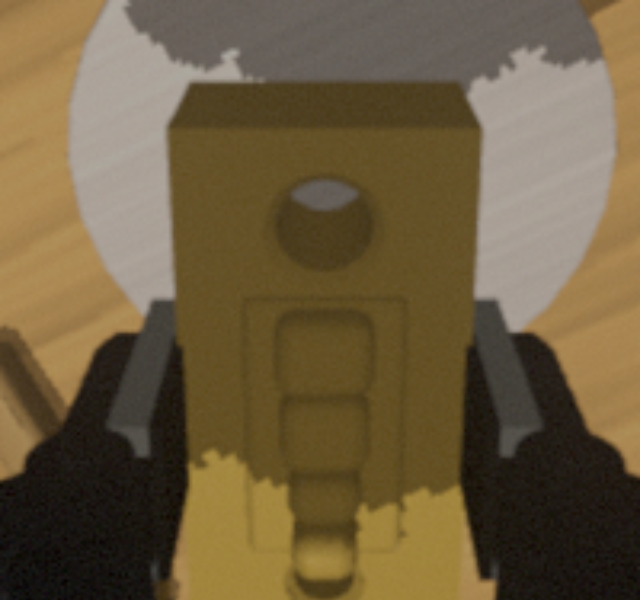

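The crop shows the model square in the jaws, with its big hole centred at about (321.3,219.4) in the full picture; the teeth follow below it.

Create hole.py:
```python
from h import *
import sys
d,s=load(sys.argv[1]);P=cloud(d,s);R=Ro.from_quat(s["tool_rot"]).as_matrix();Q=(P-s["tcp_pos"])@R*1000
p=d["pixels"];hsv=cv2.cvtColor(p,cv2.COLOR_RGB2HSV)
zt=np.median(np.r_[Q[192:202,285:355,2].ravel(),Q[205:235,280:300,2].ravel()]);print("top z in tool",zt)
big=Q[200:240,300:342,2]>zt+2.5   # hole by depth
v,u=np.nonzero(big);print("hole px",u.min()+300,u.max()+300,v.min()+200,v.max()+200)
for v in(200,215,230,245,260):
    r=np.nonzero(abs(Q[v,250:390,2]-zt)<3)[0]+250;print(v,"edges",r.min(),r.max(),np.round(Q[v,[r.min(),r.max()],1],1))
def tool(u,v,z):
    o,r=rays(d,[[u,v]],s);o=(o-s["tcp_pos"])@R;r=(r@R)[0];return np.round((o+r*((z/1000-o[2])/r[2]))*1000,2)
cu,cv_=(u.min()+u.max())/2+300,None
print("hole@",tool(321.25,219.4,zt),"far top edge v190",tool(321.5,190,zt))
```

```bash
python3 hole.py w9
```

```text
top z in tool nanTraceback (most recent call last):
  File "hole.py", line 7, in <module>
    v,u=np.nonzero(big);print("hole px",u.min()+300,u.max()+300,v.min()+200,v.max()+200)
                                        ~~~~~^^
    return umr_minimum(a, axis, None, out, keepdims, initial, where)
ValueError: zero-size array to reduction operation minimum which has no identity
```

```bash
sed -i 's/zt=np.median/zt=np.nanmedian/; s/import sys/import sys,warnings/; s/^v,u=.*//; s/^big=.*//; s/^cu,.*//' hole.py; sed -i 's/    r=np.nonzero.*/    r=np.nonzero(abs(Q[v,250:390,2]-zt)<3)[0]+250;print(v,r[[0,-1]],np.round(Q[v,r[[0,-1]],1],1)) if len(r) else print(v,"none")/' hole.py; python3 hole.py w9; python3 -c "
from h import *
d,s=load('w9');print(np.round(d['range_z'][190:250:10,280:365:8],3))"
```

```text
top z in tool 3.483568929702201
200 [272 369] [-19.5  20.1]
215 [273 368] [-19.5  19.7]
230 [273 368] [-19.6  20.2]
245 [274 367] [-19.6  20.1]
260 [261 380] [-25.3  25.7]
hole@ [29.43  0.6   3.48] far top edge v190 [42.2   0.69  3.48]
[[0.129 0.128 0.128 0.129 0.13  0.129 0.129 0.129 0.128 0.129 0.128]
 [0.129 0.13  0.13  0.131 0.129 0.129 0.13  0.13  0.131 0.129 0.129]
 [0.132 0.132 0.132 0.13  0.263 0.261 0.263 0.132 0.131 0.131 0.132]
 [0.132 0.132 0.133 0.135 0.148 0.152 0.149 0.134 0.133 0.133 0.133]
 [0.133 0.134 0.133 0.134 0.138 0.141 0.138 0.135 0.135 0.134 0.134]
 [0.135 0.135 0.135 0.136 0.135 0.135 0.136 0.136 0.136 0.136 0.135]]
```

To row units: 0.3 m is 3, 0.2 m is 2, -0.3 rad is -6.

```bash
python3 -c "
from h import *
go([.6189,.0439,.08],190.5,False)"
```

```text
delta [0.0236 0.3599 0.0696] turn -0.652 q6 -1.84 xang 153.1 t 14.95
```

Call:
{"method": "creep_tool", "body": {"segments": [[[0, 0.5, 0], -2, 0.3], [[0.1, 1, 0], -4, 0.3], [[0.2, 1.5, 0], -6, 0.3], [[0.24, 2, 0], -8, 0.3], [[0.24, 2.5, 0], -10, 0.3], [[0.24, 3, 0], -12, 0.3], [[0.24, 3.4, 0], -13.04, 0.3], [[0.24, 3.6, 0], -13.04, 0.3], [[0.24, 3.6, 0], -13.04, 0.3], [[0.24, 3.6, 0], -13.04, 0.3], [[0.24, 3.6, 0], -13.04, 0.3], [[0.24, 3.6, 0], -13.04, 0.3]]}}

```text
t: 16.15
tcp_pos: [0.6188, 0.0421, 0.1497]
tool_rot: [-0.09, 0.996, 0.0, -0.001]
force: [-0.0, 0.1, -0.7]
finger_gap: 0.452
gripper_force: 81.5
```

```bash
python3 -c "
from h import *
go([.6189,.0439,.075],190.5,False)"
```

```text
delta [-0.0006  0.0018  0.0747] turn -0.002 q6 -1.86 xang -169.6 t 16.15
```

Call:
{"method": "creep_tool", "body": {"segments": [[[-0.006, 0.018, 0.3], -0.04, 0.3], [[-0.006, 0.018, 0.55], -0.04, 0.3], [[-0.006, 0.018, 0.7], -0.04, 0.3], [[-0.006, 0.018, 0.747], -0.04, 0.3], [[-0.006, 0.018, 0.747], -0.04, 0.3], [[-0.006, 0.018, 0.747], -0.04, 0.3], [[-0.006, 0.018, 0.747], -0.04, 0.3]]}}

```text
t: 16.85
tcp_pos: [0.6207, 0.0451, 0.0769]
tool_rot: [-0.092, 0.996, -0.0, 0.001]
force: [0.5, 0.7, -2.0]
finger_gap: 0.447
gripper_force: 81.6
```

```bash
python3 -c "
from h import *
d,s=wrist('w10');print(s['tcp_pos'],s['force'])
cv2.imwrite('pics/w10c.png',cv2.resize(d['pixels'][150:300,230:410],(720,600))[:,:,::-1])
go([.6189,.0439,.075],190.5,False,s)
R=Ro.from_quat(s['tool_rot']).as_matrix()
for X in([.59,.0391,.037],[.6448,.0493,.037]):print(((np.array(X)-s['tcp_pos'])@R*1000).round(2))
"; python3 hole.py w10
```

```text
[0.62073665 0.04514438 0.07685769] [ 0.52364139  0.65625857 -1.95205435]
delta [ 0.002  -0.0009  0.0019] turn 0.002 q6 -1.86 xang -169.4 t 16.85
[31.42 -0.25 39.78]
[-24.32  -0.32  39.92]
top z in tool 3.408334765658484
200 [272 369] [-19.3  20.3]
215 [273 368] [-19.1  20.1]
230 [273 368] [-19.5  20.3]
245 [274 367] [-19.4  20.3]
260 [261 380] [-24.8  25.9]
hole@ [29.05  0.84  3.41] far top edge v190 [41.83  0.93  3.41]
```

View pics/w10c.png

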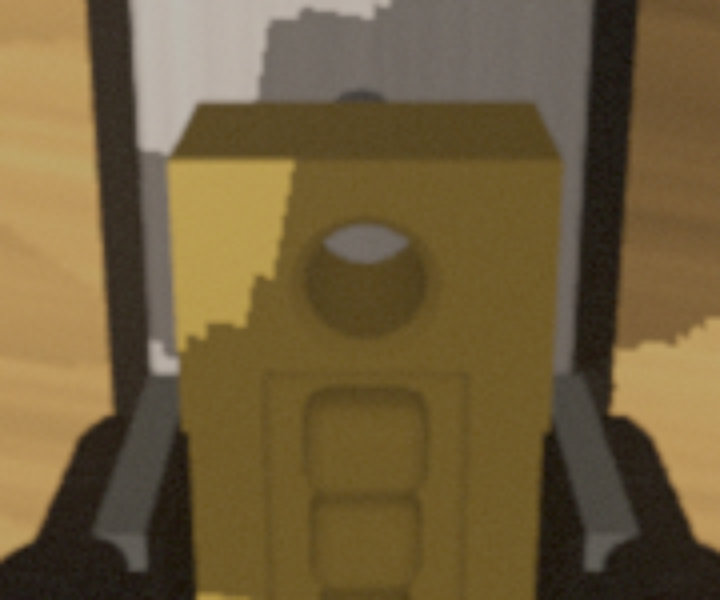

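The crop shows the model hovering over the base, laterally almost centred: the plate edges are at u≈133 and 592, the model edges at 168 and 560. The big dowel just peeks out beyond the near end at (360,95), so the model must move about 2.6 mm along tool +x and about 0.7 mm along −y.

Call:
{"method": "creep_tool", "body": {"segments": [[[0.026, -0.007, 0], 0.04, 0.3], [[0.026, -0.007, 0], 0.04, 0.3], [[0.026, -0.007, 0], 0.04, 0.3], [[0.026, -0.007, 0], 0.04, 0.3], [[0.026, -0.007, 0], 0.04, 0.3]]}}

```text
t: 17.4
tcp_pos: [0.6174, 0.0441, 0.0756]
tool_rot: [-0.092, 0.996, -0.0, 0.0]
force: [0.1, 0.1, -1.3]
finger_gap: 0.449
gripper_force: 81.6
```

```bash
python3 -c "
from h import *
s=manip.sense();R=Ro.from_quat(s['tool_rot']).as_matrix();print(s['tcp_pos'],s['qd'].round(4))
for X in([.59,.0391,.037],[.6448,.0493,.037]):print(((np.array(X)-s['tcp_pos'])@R*1000).round(2))
"
```

```text
[0.61744077 0.04413539 0.07561152] [ 0.002   0.0014  0.0005 -0.0004  0.0002  0.0011]
[27.9   0.05 38.61]
[-27.84   0.09  38.61]
```

Call:
{"method": "creep_tool", "body": {"segments": [[[-0.006, -0.003, 0.04], 0, 0.3], [[-0.006, -0.003, 0.08], 0, 0.3], [[-0.006, -0.003, 0.12], 0, 0.3], [[-0.006, -0.003, 0.15], 0, 0.3], [[-0.006, -0.003, 0.175], 0, 0.3], [[-0.006, -0.003, 0.175], 0, 0.3], [[-0.006, -0.003, 0.175], 0, 0.3]]}}

```text
t: 18.1
tcp_pos: [0.6181, 0.0439, 0.058]
tool_rot: [-0.091, 0.996, 0.0, -0.0]
force: [0.5, -0.5, -1.2]
finger_gap: 0.447
gripper_force: 81.6
```

```bash
python3 -c "
from h import *
s=manip.sense();print(s['tcp_pos'],s['force'],s['ft_torque'],s['qd'].round(3))"
```

```text
[0.61806256 0.04392381 0.0580413 ] [ 0.53810316 -0.471084   -1.24822304] [-0.03784575  0.04392328 -0.03590821] [ 0.001 -0.006 -0.003 -0.001  0.    -0.   ]
```

To row units: 0.009 m is 0.09, 0.008 m is 0.08.

Call:
{"method": "creep_tool", "body": {"segments": [[[0, 0, 0.03], 0, 0.3], [[0, 0, 0.05], 0, 0.3], [[0, 0, 0.07], 0, 0.3], [[0, 0, 0.08], 0, 0.3], [[0, 0, 0.09], 0, 0.3], [[0, 0, 0.09], 0, 0.3], [[0, 0, 0.09], 0, 0.3], [[0, 0, 0.09], 0, 0.3]]}}

```text
t: 18.9
tcp_pos: [0.6181, 0.0439, 0.0506]
tool_rot: [-0.092, 0.996, -0.0, 0.0]
force: [-2.9, 0.8, 7.0]
finger_gap: 0.446
gripper_force: 82.8
```

```bash
python3 -c "
from h import *
s=manip.sense();print(s['tcp_pos'],s['force'],s['ft_torque'],s['qd'].round(3))"
```

```text
[0.61806741 0.0439263  0.0505831 ] [-2.8811655   0.77389549  6.98617996] [ 0.07679421  0.36145477 -0.0261889 ] [ 0.001  0.    -0.     0.    -0.001 -0.   ]
```

To row units: 0.0004 m is 0.004.

Call:
{"method": "creep_tool", "body": {"segments": [[[0.004, 0, 0.004], 0, 0.3], [[0.004, 0, 0.004], 0, 0.3], [[0.004, 0, 0.004], 0, 0.3], [[0.004, 0, 0.004], 0, 0.3], [[0.004, 0, 0.004], 0, 0.3]]}}

```text
t: 19.4
tcp_pos: [0.618, 0.0439, 0.0506]
tool_rot: [-0.091, 0.996, -0.0, 0.001]
force: [-2.3, 0.1, 9.3]
finger_gap: 0.447
gripper_force: 82.9
```

```bash
python3 -c "
from h import *
d,s=wrist('w12');print(s['tcp_pos'],s['force'],s['ft_torque'])
a=cv2.resize(d['pixels'][140:300,230:410],(540,480))
d=manip.snapshot('scene');P=cloud(d);b=cv2.resize(d['pixels'][180:280,310:397],(417,480))
cv2.imwrite('pics/w12c.png',np.hstack([a,b])[:,:783,::-1])
"
```

```text
[0.61803826 0.04389772 0.05057555] [-2.29587486  0.10637321  9.29938912] [0.12303581 0.40266143 0.06074089]
```

View pics/w12c.png

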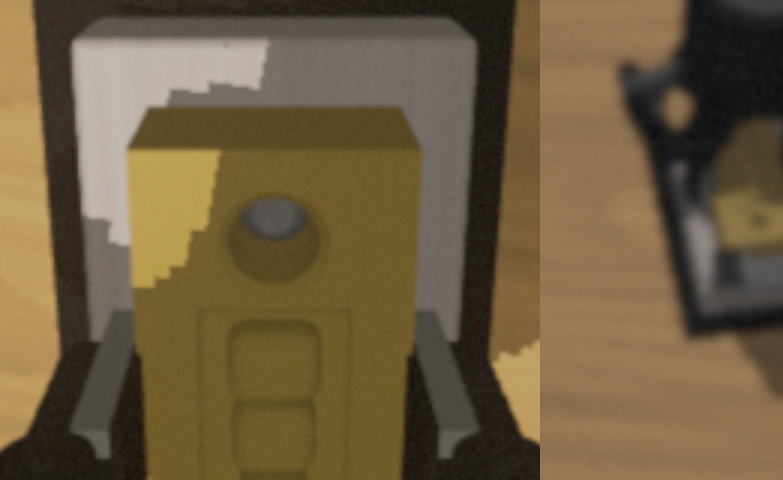

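The left crop shows the big dowel inside the model's hole at (274,218), the model centred on the plate, and the near end flush on it. The right crop shows the model on the base with the cover laid back.

Call:
{"method": "creep_tool", "body": {"segments": [[[0, 0, 0], 0, 0.3], [[0, 0, 0], 0, 0.3], [[0, 0, 0], 0, 0.3], [[0, 0, 0], 0, 0.3], [[0, 0, 0], 0, 0.3]]}}

```text
t: 20.0
tcp_pos: [0.6181, 0.0439, 0.0506]
tool_rot: [-0.091, 0.996, -0.0, 0.001]
force: [-2.8, 0.6, 10.1]
finger_gap: 0.446
gripper_force: 82.9
```

```bash
python3 -c "
from h import *
d,s=load('w12');P=cloud(d,s);Z=P[:,:,2]
print('model top near',np.nanmedian(Z[192:202,285:355]),'rear',np.nanmedian(Z[240:250,280:296]),'plate',np.nanmedian(Z[157:170,262:380]))
d=manip.snapshot('top');P=cloud(d);m=(P[:,:,2]>.009)&(P[:,:,2]<.03)&(P[:,:,0]<.6)&(P[:,:,0]>.35)&(abs(P[:,:,1]-.3)<.06);print('carver',rect(P[m]))
"
```

```text
model top near 0.04712422994463371 rear 0.04722581196106258 plate 0.02317159268249329
carver (array([535.3, 305.3]), 100.2, 32.9, 171.8)
```

```bash
python3 -c "
from h import *
print(manip.sense()['force'],manip.sign_off())"
```

```text
the job is handed in; nothing more can be done
[-2.63700059  0.71676     9.3940739 ] None
```

I handed the job in at about 20 s: the cover leans back to about 2.16 rad, the carver lies on the bench clear of the base, and the model sits flat on the plate, still gripped and pushed down with about 10 N.

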